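Sweep the stray nuts into the fence

TASK

Sweep the three loose brass nuts along the bench top with the fingertips into the blue three-sided fence, through its open side, until all three lie flat and completely inside it. Do not lift or tip a nut, and leave the tape measure, the screw box and the wood offcut where they are.

Things in the scene. Friction and masses are not known exactly. Their poses are not given: they have to be found in the camera images.
- fence: blue three-sided wooden fence fixed to the bench; no floor, no step at the mouth; rails 30 mm high, 12 mm thick. Inside 220 mm along its x, 130 mm along its y. Origin: centre of the inside area, on the bench; open side (mouth) at y = -65 mm, back at y = +65, side rails at x = -110 and +110 (inner faces); z up. Turned up to 0.25 rad; the mouth faces roughly world -y, the nuts lie before it
- nut_a: brass-coloured hexagon nut with a 24 mm bore, lying flat, 36 mm across the flats, 42 mm across the corners, 19 mm high, about 0.11 kg, loose; origin at the centre of its underside (z = 0 on the bench), z up
- nut_b: brass-coloured hexagon nut with a 24 mm bore, lying flat, 36 mm across the flats, 42 mm across the corners, 19 mm high, about 0.11 kg, loose; origin at the centre of its underside (z = 0 on the bench), z up
- nut_c: brass-coloured hexagon nut with a 24 mm bore, lying flat, 36 mm across the flats, 42 mm across the corners, 19 mm high, about 0.11 kg, loose; origin at the centre of its underside (z = 0 on the bench), z up
- tape_measure: yellow tape measure standing on the bench, 36 x 72 mm, 66 mm high, loose, beside the nuts on the side far from the robot; origin at the centre of its underside; leave alone
- screw_box: yellow cardboard screw box, 61 x 90 mm, 46 mm high, loose, standing behind the closed back of the fence; origin at the centre of its underside; leave alone
- offcut_b: flat brown wood offcut, 60 x 80 mm, 19 mm high, loose, behind the nuts as seen from the fence; origin at the centre of its underside; leave alone
Things that resemble listed ones, but are neither listed nor needed, are in the scene too. Leave any orange or turquoise look-alike of the nut_c alone. What is shaped like the nut_b but orange is not meant.

How it is judged:
By the outcome, as a careful person would: the job done as asked, in the order asked, and still so for the second after the job is handed in, with the robot touching nothing.
It also fails if it takes over 72 s, if anything falls off the work surface, if the arm or the gripper's body presses on something with over 40 N, if the wrist force passes 120 N, or if a joint passes its speed limit or range.

ROBOT

A 6-joint arm with a two-finger parallel gripper is mounted at the origin on a cart in front of the work surface, level with it; the furniture and walls round the work are solid. World frame = base frame: x ahead of the robot, y to its left, z up, the work surface at z = 0. Lengths are in mm, angles in rad, forces in N, time in s.
With the tool pointing down it reaches from about 275 to 750 mm from the base axis. Payload 10.2 kg.
Tool frame: the origin (TCP) lies at the very end of the fingers, on their centre line; the grasp point (between the pads) lies 19 mm behind it; z points along the fingers, y is the line along which they close (so a half turn about z gives the same grasp; the last joint's range is limited). The gripper opens to 85 mm and grips with 20 to 120 N. Pads are 22 mm wide; open, the fingers measure 114 mm over their backs; the gripper's body (76 mm by 85 mm) begins 54 mm behind the grasp point. The pads swing forward as they close: fully open they stand 13 mm farther back than shut.
Start: joints at [-1.56, 0.313, 1.498, -0, 1.331, -0.223], TCP at [121.616, -510.726, 231.294] pointing down, gripper open.
Joint ranges: [-2.94, 2.94], [-0.97, 2.17], [0.19, 2.56], [-1.23, 4.37], [0.02, 3.11], [-2.88, 2.88]. Speed limits (rad/s): [2.39, 2.39, 3.01, 3.14, 3.14, 3.14].

INTERFACE

Orientations are given as a unit quaternion [w, x, y, z].
In Python, from rig import * gives the robot as it stands. The module is installed in compiled form; this text tells all that it offers.
- The arm moves only by the shell command python3 -m crank 'ROWS' [FORCE]. ROWS is JSON, a list that holds one entry, the list of rows, each a list of 7 numbers: the shift along the tool's x, y, z in units of 25 mm (1.0 is 25 mm), then the turn, a rotation vector about the tool's x, y, z in units of 8 degrees (1.0 is 8 degrees), then the finger opening in mm, from 0 to 85.4. A call has exactly 8 rows; each row shifts and turns the commanded pose from where the row before left it, along the tool's axes as they then stand; what a row does not reach is not made up. A row lasts 1/10 s, in which the tool goes at most 50 mm and 8.59 degrees, less where a joint would pass 70% of its speed; a pose out of reach is approached as far as the arm can. A call is refused whole if a number of a shift passes 1 or a number of a turn 1, either way. A call with a gripper value outside its range is refused whole. The fingers move at their own pace and stop on an object; FORCE is the grip in N (left out, the last holds). Time passes only in rows, so rows that do not move let the fingers close, or fill a call up. It gives the time, the measured TCP pose, the force, the opening and the grip force at its end, in the units of the state.
- sense(): the state, without advancing time (a new reading comes with each control period).
- capture(name): name is "side" or "top"; returns the picture (420x560x3 uint8, blue, green, red); there is no depth.
- camera_model(name): a dict with "fx", "fy", "cx", "cy" (pixels), "k1" (the pictures are not rectified: a ray, as slopes to the right and down, at radius r is drawn at 1 + k1 r^2 times it, then the intrinsics apply), "world_from_camera" (4x4, takes a point from camera to world coordinates). Camera axes: x right, y up, looking along -z (the intrinsics and any distortion apply to the point x, -y, -z); pixel columns grow to the right and rows downward; lengths in mm; the calibration is good to about 2 mm. A picture is of the moment at which its call begins. camera_model takes no time and is no camera call.
- finish_job(): hands the job in; it is judged then, once.
The state is a dict: "time_s": time; "joints": joint angles; "dq": joint speeds; "tau": joint torques, N m; "eef_pos": TCP position; "ee_rot": TCP orientation; "force": force on the tool from outside, world axes, zero at the start; "wrist_torque": the same for the moment, N m; "grip_width": opening from 0.0 (shut) to 1.0 (fully open); "grip_force": force on a finger pad.
Only numpy, scipy, OpenCV 4.12 (cv2) and the standard library are available. Lean on these libraries where they do the work, as an engineer would, in place of code of your own. Each camera call takes 0.05 s, during which the arm holds its last target. There are 200 camera calls.

## Working session

There is one attempt and no reset: what is moved stays moved. The work goes in short steps, Python scripts to look and compute and a shell command to move; the robot and the scene stay as the last step left them, time stands still between calls to the robot, and variables do not carry over. Pictures are saved under pics/ and viewed, at most 10 in all, crops included, and the job is handed in when it is done.

```bash
mkdir -p pics
cat > h.py <<'E'
from rig import *
import numpy as np, cv2
def ray(cam,u,v):
    m=camera_model(cam); K=np.array([[m['fx'],0,m['cx']],[0,m['fy'],m['cy']],[0,0,1.]])
    x,y=cv2.undistortPoints(np.array([[[u,v]]],float),K,np.array([m['k1'],0,0,0,0.]))[0,0]
    T=np.array(m['world_from_camera']); return T[:3,3],T[:3,:3]@np.array([x,-y,-1])
def onz(cam,u,v,z=0):
    o,d=ray(cam,u,v); return (o+d*(z-o[2])/d[2])[:2]
E
python3 - <<'E'
from h import *
for n in("top","side"):
    cv2.imwrite(f"pics/{n}0.png",capture(n)); m=camera_model(n); print(m)
s=sense();print(s['eef_pos'],s['ee_rot'],s['time_s'])
E
```

```text
{'fx': 501.3413084519081, 'fy': 501.3413084519081, 'cx': 279.5289625567487, 'cy': 205.66943467439384, 'k1': -0.07300609998059254, 'world_from_camera': array([[-2.09533305e-02,  9.92760794e-01, -1.18266492e-01,
         4.14347055e+02],
       [-9.99768051e-01, -2.13951959e-02, -2.46765768e-03,
         1.02167698e+02],
       [-4.98012856e-03,  1.18187354e-01,  9.92978825e-01,
         1.47146231e+03],
       [ 0.00000000e+00,  0.00000000e+00,  0.00000000e+00,
         1.00000000e+00]])}
{'fx': 507.2289400150387, 'fy': 507.2289400150387, 'cx': 273.44631549958416, 'cy': 207.93239863198156, 'k1': 0.023773158529332362, 'world_from_camera': array([[ 9.99972375e-01,  2.59241210e-03, -6.96623294e-03,
         5.98979308e+02],
       [-7.27657528e-03,  5.32665163e-01, -8.46294792e-01,
        -1.05631373e+03],
       [ 1.51672474e-03,  8.46322104e-01,  5.32669312e-01,
         7.64820294e+02],
       [ 0.00000000e+00,  0.00000000e+00,  0.00000000e+00,
         1.00000000e+00]])}
[ 121.60701736 -510.49758397  230.80969025] [-5.49894536e-04  9.93175234e-01  1.16630401e-01  4.82072750e-05] 0.1
```

View pics/top0.png

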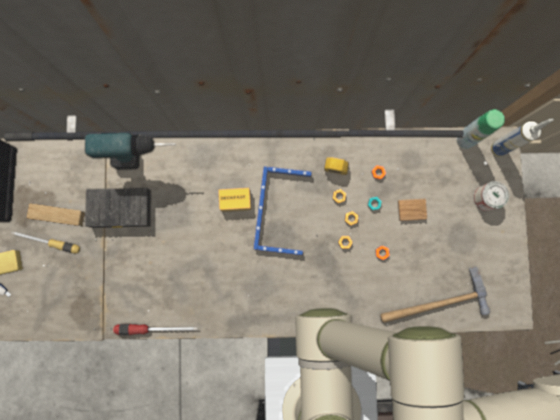

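View pics/side0.png

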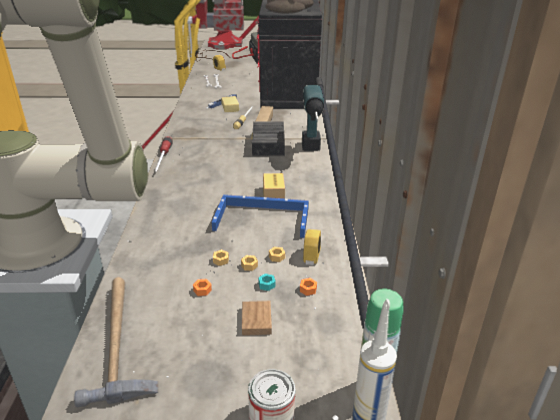

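Top view: candidates for the nuts are brass (339,196), (351,218) and (345,242), orange (379,172) and (382,253), and turquoise (375,203). I choose the three brass ones. The fence has its corners near (266,170) and (257,248), and its mouth ends near (310,174) and (302,253). The tape is at (337,164), the box at (235,199) and the offcut at (412,209).

```bash
cat > m.py <<'E'
from h import *
def blobs(img,lo,hi,amin,box=(220,150,450,270)):
    h=cv2.cvtColor(img,cv2.COLOR_BGR2HSV); k=cv2.inRange(h,lo,hi)
    M=np.zeros_like(k); x0,y0,x1,y1=box; M[y0:y1,x0:x1]=k[y0:y1,x0:x1]
    cs=cv2.findContours(M,cv2.RETR_EXTERNAL,cv2.CHAIN_APPROX_NONE)[0]
    return [c for c in cs if cv2.contourArea(cv2.convexHull(c))>amin]
def look(img):
    for name,lo,hi,z in(("yellow",(17,110,90),(32,255,255),19),("orange",(3,150,120),(14,255,255),19),("turq",(80,120,80),(95,255,255),19),("blue",(104,120,60),(125,255,255),30)):
        for c in blobs(img,lo,hi,40):
            (u,v),wh,a=cv2.minAreaRect(c); print(name,(round(u),round(v)),np.round(wh),"xy",onz("top",u,v,z*.7).round())
            if name=="blue":
                p=cv2.approxPolyDP(c,4,True)[:,0]; print([(tuple(map(int,q)),onz("top",*q,30).round().tolist()) for q in p])
E
python3 - <<'E'
from m import *
im=cv2.imread("pics/top0.png"); look(im)
cv2.imwrite("pics/crop0.png",cv2.resize(im[150:270,240:440],None,fx=4,fy=4,interpolation=cv2.INTER_CUBIC))
E
```

```text
yellow (344, 242) [12. 13.] xy [478. -81.]
yellow (351, 218) [13. 12.] xy [ 546. -102.]
yellow (339, 196) [12. 13.] xy [614. -69.]
yellow (235, 199) [22. 31.] xy [611. 237.]
yellow (336, 165) [23. 14.] xy [706. -65.]
orange (382, 252) [13. 12.] xy [ 445. -189.]
orange (378, 172) [12. 12.] xy [ 682. -188.]
turq (374, 203) [12. 11.] xy [ 589. -172.]
blue (258, 240) [ 7. 19.] xy [490. 169.]
[((257, 230), [517.0, 172.0]), ((255, 248), [465.0, 179.0]), ((262, 249), [462.0, 159.0])]
blue (267, 176) [ 7. 17.] xy [676. 142.]
[((271, 168), [697.0, 128.0]), ((264, 168), [698.0, 149.0]), ((263, 184), [651.0, 153.0])]
```

View pics/crop0.png

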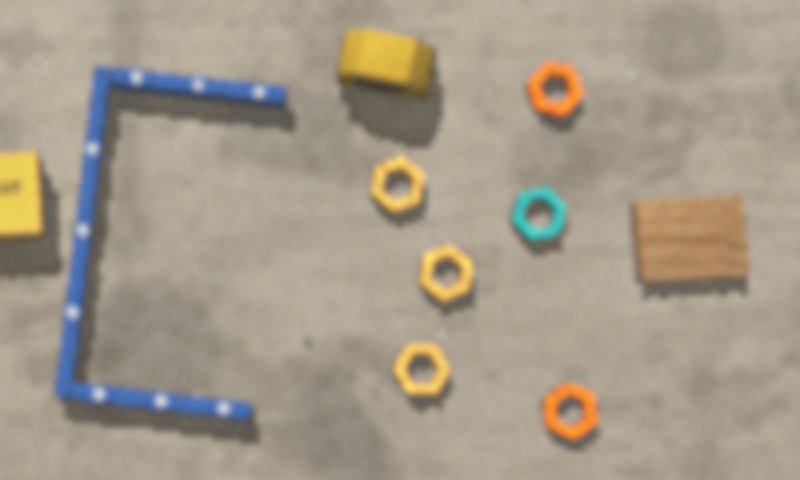

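The crop confirms three brass nuts: top-image (339,196), (351,218) and (345,242). The look-alikes are clearly orange and turquoise. The crop also gives the fence rail ends.

Run:
```python
from h import *
P={k:onz("top",240+a/4,150+b/4,30) for k,(a,b) in dict(bu=(96,67),ueo=(286,87),uei=(284,104),bl=(57,396),lei=(252,404),leo=(250,418),biu=(109,84),bil=(76,383)).items()}
for k,v in P.items(): print(k,v.round(1))
a=P['bu']-P['bl'];print(np.linalg.norm(a),np.degrees(np.arctan2(a[1],a[0])), (P['biu']-P['bil']), [np.degrees(np.arctan2(*(d[::-1]))) for d in (P['bu']-P['ueo'],P['bl']-P['leo'])])
c=sum(P[k] for k in('uei','lei','biu','bil'))/4; print("c",c)
# side view check of nuts
im=cv2.imread("pics/side0.png")
from m import blobs
for c in blobs(im,(15,110,90),(32,255,255),60,(190,200,330,280)):
    (u,v),_,_=cv2.minAreaRect(c); print((u,v),onz("side",u,v,11).round())
```

```text
bu [701.6 148.8]
ueo [683.7  10.3]
uei [671.2  12.2]
bl [462.4 180.9]
lei [453.8  41.2]
leo [443.8  42.9]
biu [688.8 139.5]
bil [471.5 167.1]
241.32146550473678 -7.650229037713369 [217.30644799 -27.62030387] [np.float64(82.64509608510886), np.float64(82.30770928018337)]
c [571.29353826  89.98765824]
(249.0, 262.5) [ 549. -102.]
(220.0, 257.5) [478. -83.]
(276.5, 254.5) [615. -72.]
(311.24755859375, 245.52476501464844) [702. -35.]
```

```bash
cat > w.py <<'E'
from h import *
from scipy.spatial.transform import Rotation as R
C=np.array([571.5,90]);yaw=np.radians(-7.6);ex=np.array([np.cos(yaw),np.sin(yaw)]);ey=np.array([-ex[1],ex[0]])
def F(p): d=np.array(p)-C; return np.array([d@ex,d@ey])
def to(fx,fy,z):
    s=sense();q=s['ee_rot'];r=R.from_quat([q[1],q[2],q[3],q[0]])
    t=np.r_[C+fx*ex+fy*ey,z]-s['eef_pos']
    Rg=np.column_stack([np.r_[ey,0],np.r_[ex,0],[0,0,-1]])
    print("shift units",(r.inv().apply(t)/25).round(2),"turn units",(np.degrees((r.inv()*R.from_matrix(Rg)).as_rotvec())/8).round(2),"pos F",F(s['eef_pos'][:2]).round(1),s['eef_pos'].round(1),"t",s['time_s'])
E
python3 -m crank '[[[0,0,0,0,0,-1,20],[0,0,0,0,0,-1,20],[0,0,0,0,0,-1,20],[0,0,0,0,0,-1,20],[0,0,0,0,0,-1,20],[0,0,0,0,0,-1,20],[0,0,0,0,0,-1,20],[0,0,0,0,0,-1,20]]]' 
python3 -c "
from w import *
for p in((614.5,-70),(547.5,-102),(478,-82)):print(F(p).round(1))
to(0,-232,231)"
```

```text
time_s: 0.9
eef_pos: [121.6, -510.6, 230.9]
ee_rot: [-0.0, 0.779, 0.627, 0.0]
force: [-0.5, -0.4, -0.7]
grip_width: 0.236
grip_force: 0.0
[  63.8 -152.9]
[   1.6 -193.5]
[ -69.9 -182.9]
shift units [1.805e+01 1.323e+01 1.000e-02] turn units [-0.   -0.01 -0.58] pos F [-366.5 -654.8] [ 121.6 -510.6  230.9] t 0.9
```

```bash
python3 -m crank '[[[0,0,0,0,0,-0.58,20],[1,0.85,0,0,0,0,20],[1,0.85,0,0,0,0,20],[1,0.85,0,0,0,0,20],[1,0.85,0,0,0,0,20],[1,0.85,0,0,0,0,20],[1,0.85,0,0,0,0,20],[1,0.85,0,0,0,0,20]]]' 
python3 -m crank '[[[1,0.85,0,0,0,0,20],[1,0.85,0,0,0,0,20],[1,0.85,0,0,0,0,20],[1,0.85,0,0,0,0,20],[1,0.85,0,0,0,0,20],[1,0.85,0,0,0,0,20],[1,0.85,0,0,0,0,20],[1,0.85,0,0,0,0,20]]]' 
python3 -c "
from w import *
to(1.6,-232,50)"
```

```text
time_s: 1.7
eef_pos: [294.0, -356.9, 231.1]
ee_rot: [-0.0, 0.755, 0.656, 0.0]
force: [0.0, 0.1, 0.6]
grip_width: 0.234
grip_force: 0.0
time_s: 2.5
eef_pos: [490.0, -182.3, 231.0]
ee_rot: [-0.0, 0.754, 0.656, -0.0]
force: [0.4, -2.0, -0.4]
grip_width: 0.233
grip_force: 0.0
shift units [1.96 1.84 7.24] turn units [-0.   -0.   -0.05] pos F [ -44.7 -280.7] [ 490.  -182.3  231. ] t 2.5
```

```bash
python3 -m crank '[[[0.65,0.6,0.6,0,0,-0.05,20],[0.65,0.62,0.9,0,0,0,20],[0.65,0.62,1,0,0,0,20],[0,0,1,0,0,0,20],[0,0,1,0,0,0,20],[0,0,1,0,0,0,20],[0,0,1,0,0,0,20],[0,0,0.7,0,0,0,20]]]'
python3 - <<'E'
from w import *
to(1.6,-232,5)
a=cv2.resize(capture("top")[150:270,240:440],(800,480),interpolation=cv2.INTER_CUBIC)
cv2.imwrite("pics/t1.png",a)
cv2.imwrite("pics/s1.png",cv2.resize(capture("side")[180:300,180:340],(800,600),interpolation=cv2.INTER_CUBIC))
E
```

```text
time_s: 3.3
eef_pos: [540.6, -141.0, 49.3]
ee_rot: [-0.001, 0.752, 0.659, -0.0]
force: [0.1, -0.5, 0.6]
grip_width: 0.234
grip_force: 0.0
shift units [0.04 0.07 1.77] turn units [-0.02 -0.01  0.  ] pos F [-1.00e-01 -2.33e+02] [ 540.6 -141.    49.3] t 3.3
```

View pics/s1.png

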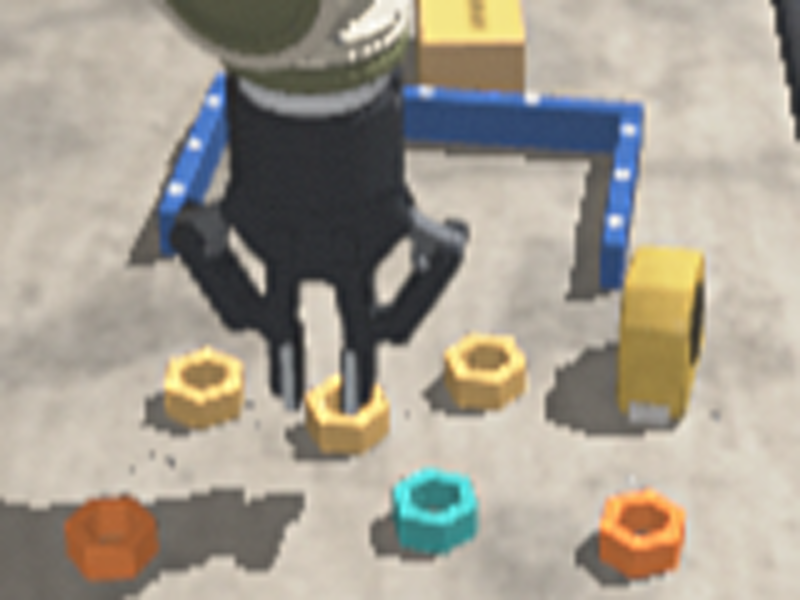

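The side crop shows the two fingers above and behind the middle nut, with tips at crop (290,395) and (357,400). Nothing is touching. Next I lower and sweep it.

```bash
python3 -m crank '[[[0,0.06,0.4,0,0,0,20],[0,0,0.5,0,0,0,20],[0,0,0.4,0,0,0,20],[0,0,0.3,0,0,0,20],[0,0,0.2,0,0,0,20],[0,0,0,0,0,0,20],[0.2,0,0,0,0,0,20],[0.2,0,0,0,0,0,20]]]'
python3 - <<'E'
from w import *
to(1.6,-20,5)
E
```

```text
time_s: 4.2
eef_pos: [544.4, -131.4, 6.7]
ee_rot: [0.0, 0.752, 0.659, 0.0]
force: [0.6, -0.7, -0.6]
grip_width: 0.232
grip_force: 0.0
shift units [ 8.12 -0.03  0.07] turn units [0.01 0.   0.  ] pos F [   2.5 -223. ] [ 544.4 -131.4    6.7] t 4.2
```

```bash
python3 -m crank '[[[0.4,0,0,0,0,0,20],[0.5,0,0,0,0,0,20],[0.5,0,0,0,0,0,20],[0.5,0,0,0,0,0,20],[0.5,0,0,0,0,0,20],[0.5,0,0,0,0,0,20],[0.5,0,0,0,0,0,20],[0.5,0,0,0,0,0,20]]]'
python3 - <<'E'
from w import *
to(1.6,-13,5)
cv2.imwrite("pics/s2.png",cv2.resize(capture("side")[180:300,180:340],(800,600),interpolation=cv2.INTER_CUBIC))
E
```

```text
time_s: 5.0
eef_pos: [557.1, -33.9, 6.3]
ee_rot: [-0.0, 0.752, 0.659, 0.0]
force: [0.5, -0.4, 0.9]
grip_width: 0.236
grip_force: 0.6
shift units [ 4.47 -0.02  0.05] turn units [-0. -0.  0.] pos F [   2.1 -124.7] [557.1 -33.9   6.3] t 5.0
```

View pics/s2.png

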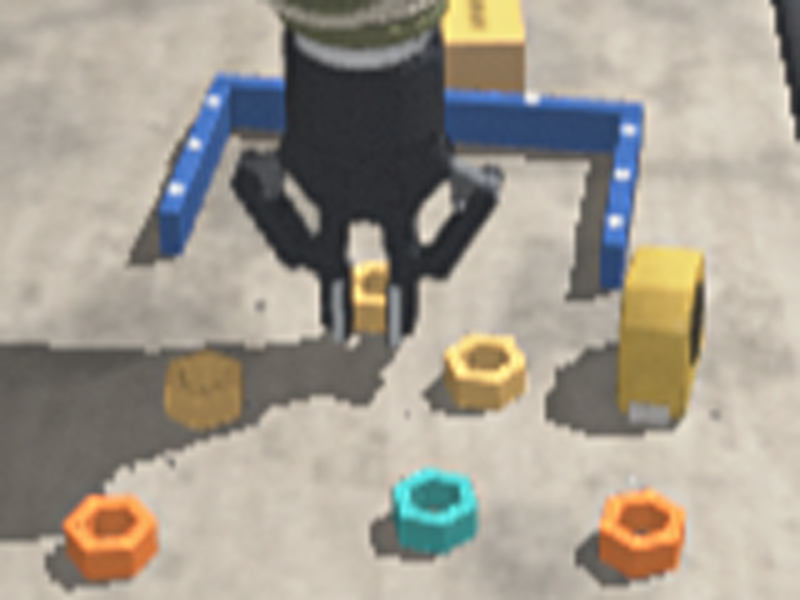

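The side crop shows the middle nut at about (372,295), cradled between the fingertips and sliding flat. I continue the sweep.

```bash
python3 -m crank '[[[0.6,0,0,0,0,0,20],[0.6,0,0,0,0,0,20],[0.6,0,0,0,0,0,20],[0.6,0,0,0,0,0,20],[0.6,0,0,0,0,0,20],[0.6,0,0,0,0,0,20],[0.5,0,0,0,0,0,20],[0.4,0,0,0,0,0,20]]]' 
python3 -m crank '[[[0,0,0,0,0,0,20],[-0.5,0,0,0,0,0,20],[-0.5,0,0,0,0,0,20],[-0.5,0,-0.5,0,0,0,20],[0,0,-1,0,0,0,20],[0,0,-1,0,0,0,20],[0,0,-1,0,0,0,20],[0,0,0,0,0,0,20]]]'
python3 - <<'E'
from w import *
to(63.8,-191,5)
E
```

```text
time_s: 5.85
eef_pos: [571.9, 77.7, 6.3]
ee_rot: [-0.0, 0.752, 0.659, 0.0]
force: [-0.6, -0.8, 0.3]
grip_width: 0.229
grip_force: 0.3
time_s: 6.65
eef_pos: [568.6, 37.7, 98.0]
ee_rot: [0.003, 0.753, 0.658, 0.002]
force: [1.1, 1.1, -0.7]
grip_width: 0.229
grip_force: 0.0
shift units [-5.55  2.37  3.74] turn units [ 0.05  0.   -0.01] pos F [  4.  -52.2] [568.6  37.7  98. ] t 6.65
```

```bash
python3 -m crank '[[[-0.9,0.4,0,0,0,0,20],[-0.9,0.4,0,0,0,0,20],[-0.9,0.4,0,0,0,0,20],[-0.9,0.4,0,0,0,0,20],[-0.9,0.4,0,0,0,0,20],[-0.9,0.35,0,0,0,0,20],[0,0,0,0,0,0,20],[0,0,0,0,0,0,20]]]'
python3 - <<'E'
from w import *
to(63.8,-191,5)
E
```

```text
time_s: 7.45
eef_pos: [606.8, -102.9, 93.6]
ee_rot: [-0.0, 0.753, 0.658, -0.0]
force: [-0.3, 1.2, 0.6]
grip_width: 0.231
grip_force: 0.0
shift units [-0.18  0.14  3.54] turn units [-0.01 -0.   -0.01] pos F [  60.5 -186.6] [ 606.8 -102.9   93.6] t 7.45
```

```bash
python3 -m crank '[[[-0.2,0.12,0.4,0,0,0,20],[0,0,0.8,0,0,0,20],[0,0,0.8,0,0,0,20],[0,0,0.6,0,0,0,20],[0,0,0.5,0,0,0,20],[0,0,0.38,0,0,0,20],[0,0,0,0,0,0,20],[0.2,0,0,0,0,0,20]]]' 
python3 -m crank '[[[0.3,0,0,0,0,0,20],[0.4,0,0,0,0,0,20],[0.5,0,0,0,0,0,20],[0.5,0,0,0,0,0,20],[0.5,0,0,0,0,0,20],[0.5,0,0,0,0,0,20],[0.5,0,0,0,0,0,20],[0.5,0,0,0,0,0,20]]]'
python3 - <<'E'
from w import *
to(63.8,-12,5)
E
```

```text
time_s: 8.25
eef_pos: [610.6, -102.9, 7.2]
ee_rot: [0.0, 0.752, 0.659, 0.0]
force: [0.5, 0.6, 0.6]
grip_width: 0.236
grip_force: 0.0
time_s: 9.05
eef_pos: [622.6, -9.8, 6.8]
ee_rot: [0.0, 0.752, 0.659, -0.0]
force: [-0.4, -0.7, 0.9]
grip_width: 0.23
grip_force: 0.6
shift units [ 3.21 -0.    0.07] turn units [0.   0.   0.01] pos F [ 63.9 -92.2] [622.6  -9.8   6.8] t 9.05
```

```bash
python3 -m crank '[[[0.5,0,0,0,0,0,20],[0.5,0,0,0,0,0,20],[0.5,0,0,0,0,0,20],[0.5,0,0,0,0,0,20],[0.5,0,0,0,0,0,20],[0.4,0,0,0,0,0,20],[0.2,0,0,0,0,0,20],[0,0,0,0,0,0,20]]]' 
python3 -m crank '[[[-0.5,0,0,0,0,0,20],[-0.5,0,0,0,0,0,20],[-0.5,0,-0.5,0,0,0,20],[0,0,-1,0,0,0,20],[0,0,-1,0,0,0,20],[0,0,-1,0,0,0,20],[0,0,-0.3,0,0,0,20],[0,0,0,0,0,0,20]]]'
python3 - <<'E'
from w import *
to(-69.9,-221,5)
E
```

```text
time_s: 9.85
eef_pos: [632.7, 66.7, 6.7]
ee_rot: [-0.0, 0.752, 0.659, 0.0]
force: [0.1, 0.3, -0.2]
grip_width: 0.237
grip_force: 0.0
time_s: 10.65
eef_pos: [628.2, 27.8, 103.1]
ee_rot: [0.001, 0.752, 0.659, 0.001]
force: [-0.6, 0.5, -0.7]
grip_width: 0.235
grip_force: 0.0
shift units [-6.68 -5.38  3.91] turn units [ 0.02  0.   -0.  ] pos F [ 64.4 -54.1] [628.2  27.8 103.1] t 10.65
```

```bash
python3 -m crank '[[[-0.95,-0.77,0,0,0,0,20],[-0.95,-0.77,0,0,0,0,20],[-0.95,-0.77,0,0,0,0,20],[-0.95,-0.77,0,0,0,0,20],[-0.95,-0.77,0,0,0,0,20],[-0.95,-0.77,0,0,0,0,20],[-0.95,-0.77,0,0,0,0,20],[0,0,0,0,0,0,20]]]' 
python3 -m crank '[[[0,0,0.5,0,0,0,20],[0,0,0.7,0,0,0,20],[0,0,0.4,0,0,0,20],[0,0,0,0,0,0,20],[0,0,0,0,0,0,20],[0,0,0,0,0,0,20],[0,0,0,0,0,0,20],[0,0,0,0,0,0,20]]]'
python3 - <<'E'
from w import *
to(-69.9,-221,5)
import m
m.look(capture("top"))
E
```

```text
time_s: 11.45
eef_pos: [469.8, -119.9, 100.7]
ee_rot: [-0.001, 0.753, 0.658, -0.001]
force: [-0.1, 0.0, -0.6]
grip_width: 0.233
grip_force: 0.0
time_s: 12.25
eef_pos: [472.5, -118.4, 62.2]
ee_rot: [0.0, 0.752, 0.659, 0.0]
force: [1.3, -0.0, -0.4]
grip_width: 0.232
grip_force: 0.0
shift units [-0.05  0.03  2.29] turn units [0. 0. 0.] pos F [ -70.6 -219.6] [ 472.5 -118.4   62.2] t 12.25
yellow (342, 241) [ 7. 13.] xy [481. -73.]
yellow (279, 210) [12. 12.] xy [575. 108.]
yellow (235, 199) [22. 31.] xy [611. 237.]
yellow (283, 190) [13. 12.] xy [636.  95.]
yellow (336, 165) [23. 14.] xy [706. -65.]
orange (378, 172) [12. 12.] xy [ 682. -188.]
turq (374, 203) [12. 11.] xy [ 589. -172.]
blue (258, 240) [ 7. 19.] xy [490. 169.]
[((257, 230), [517.0, 172.0]), ((255, 248), [465.0, 179.0]), ((262, 249), [462.0, 159.0])]
blue (267, 176) [ 7. 17.] xy [676. 142.]
[((271, 168), [697.0, 128.0]), ((264, 168), [698.0, 149.0]), ((263, 184), [651.0, 153.0])]
```

Two nuts are inside. Now the third.

```bash
python3 -m crank '[[[0,0,0.7,0,0,0,20],[0,0,0.7,0,0,0,20],[0,0,0.5,0,0,0,20],[0,0,0.37,0,0,0,20],[0,0,0,0,0,0,20],[0.2,0,0,0,0,0,20],[0.3,0,0,0,0,0,20],[0.4,0,0,0,0,0,20]]]' 
python3 -m crank '[[[0.5,0,0,0,0,0,20],[0.5,0,0,0,0,0,20],[0.5,0,0,0,0,0,20],[0.5,0,0,0,0,0,20],[0.5,0,0,0,0,0,20],[0.5,0,0,0,0,0,20],[0.5,0,0,0,0,0,20],[0.5,0,0,0,0,0,20]]]'
python3 - <<'E'
from w import *
to(-69.9,-13,5)
E
```

```text
time_s: 13.1
eef_pos: [475.7, -95.5, 5.6]
ee_rot: [0.001, 0.752, 0.659, 0.0]
force: [-0.7, -0.1, 0.7]
grip_width: 0.234
grip_force: 0.5
time_s: 13.9
eef_pos: [488.5, 4.2, 5.0]
ee_rot: [-0.0, 0.752, 0.659, -0.0]
force: [-0.0, -1.3, 1.3]
grip_width: 0.239
grip_force: 0.8
shift units [3.32 0.04 0.  ] turn units [-0.  0.  0.] pos F [-70.9 -96. ] [488.5   4.2   5. ] t 13.9
```

```bash
python3 -m crank '[[[0.5,0,0,0,0,0,20],[0.5,0,0,0,0,0,20],[0.5,0,0,0,0,0,20],[0.5,0,0,0,0,0,20],[0.5,0,0,0,0,0,20],[0.4,0,0,0,0,0,20],[0.2,0,0,0,0,0,20],[0,0,0,0,0,0,20]]]' 
python3 -m crank '[[[-0.5,0,0,0,0,0,20],[-0.5,0,0,0,0,0,20],[-0.5,0,-0.5,0,0,0,20],[0,0,-1,0,0,0,20],[0,0,-1,0,0,0,20],[-0.5,0,-1,0,0,0,20],[-1,0,-1,0,0,0,20],[-1,0,-1,0,0,0,20]]]' 
python3 -m crank '[[[-1,-0.5,0,0,0,0,20],[-1,-0.5,0,0,0,0,20],[-1,-0.5,0,0,0,0,20],[-1,-0.5,0,0,0,0,20],[-1,-0.5,0,0,0,0,20],[-1,-0.5,0,0,0,0,20],[0,0,0,0,0,0,20],[0,0,0,0,0,0,20]]]'
python3 - <<'E'
from m import *
from w import F
im=capture("top");look(im)
for c in blobs(im,(17,110,90),(32,255,255),40,(262,170,315,258)):
    (u,v),_,_=cv2.minAreaRect(c);print(F(onz("top",u,v,13)))
cv2.imwrite("pics/t3.png",cv2.resize(im[150:270,240:440],(800,480),interpolation=cv2.INTER_CUBIC))
cv2.imwrite("pics/s3.png",cv2.resize(capture("side")[180:330,180:340],(640,600),interpolation=cv2.INTER_CUBIC))
E
```

```text
time_s: 14.7
eef_pos: [498.5, 80.6, 4.9]
ee_rot: [-0.0, 0.752, 0.659, -0.0]
force: [-0.7, -0.6, -0.0]
grip_width: 0.233
grip_force: 0.0
time_s: 15.5
eef_pos: [484.9, -20.9, 144.5]
ee_rot: [0.0, 0.752, 0.659, 0.0]
force: [0.3, 0.3, 0.1]
grip_width: 0.232
grip_force: 0.0
time_s: 16.3
eef_pos: [391.0, -158.8, 143.2]
ee_rot: [0.0, 0.753, 0.658, 0.0]
force: [0.0, 0.5, -0.4]
grip_width: 0.235
grip_force: 0.0
yellow (280, 235) [12. 13.] xy [502. 108.]
yellow (279, 210) [12. 12.] xy [575. 108.]
yellow (235, 199) [21. 31.] xy [611. 237.]
yellow (283, 190) [13. 12.] xy [636.  95.]
yellow (336, 165) [23. 14.] xy [706. -65.]
orange (378, 172) [12. 12.] xy [ 682. -188.]
turq (374, 203) [12. 11.] xy [ 589. -172.]
blue (258, 240) [ 7. 19.] xy [490. 169.]
[((257, 230), [517.0, 172.0]), ((255, 248), [465.0, 179.0]), ((262, 249), [462.0, 159.0])]
blue (266, 176) [ 7. 17.] xy [676. 142.]
[((271, 168), [697.0, 128.0]), ((264, 168), [698.0, 149.0]), ((262, 184), [651.0, 155.0])]
[-71.11282249   8.34573489]
[ 1.46398176 17.95873926]
[63.04509993 13.03477838]
```

View pics/t3.png

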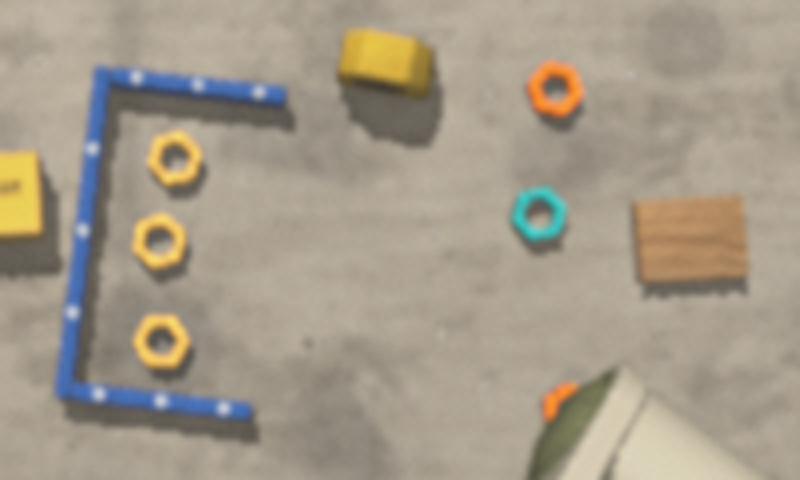

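View pics/s3.png

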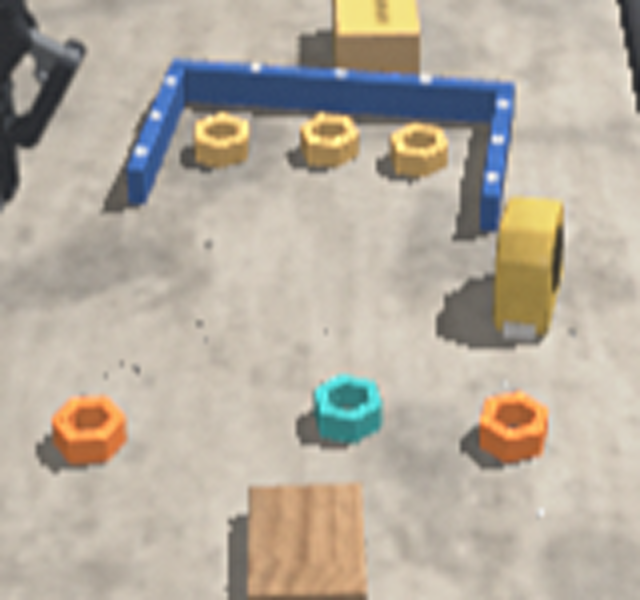

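The three brass nuts lie flat inside the fence, at crop (175,158), (160,240) and (161,341). The tape, box, offcut and look-alikes have not moved, and the arm is clear.

```bash
python3 -c "
from rig import *
print(finish_job())"
```

```text
the job is handed in; nothing more can be done
None
```

All three brass nuts were swept flat and fully inside the blue fence in about 16 s, nothing else was moved, and the job is handed in.

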